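# Seat the phone tray, then hold the camera module down with the press pen

## Robot

A 7-joint arm with a two-finger parallel gripper is mounted at the origin on the work surface. World frame = base frame: x ahead of the robot, y to its left, z up, the work surface at z = 0. Lengths are in m, angles in rad, forces in N, time in s.
With the tool pointing down it reaches from about 0.4 to 0.85 m from the base axis. Payload 10.4 kg.
Tool frame: the origin (TCP) lies between the finger pads; the fingertips stand 22 mm ahead of it and the grasp point (between the pads) lies 3 mm ahead of it (manip.nose_length is the distance from the TCP to the fingertips, in m); z points along the fingers, y is the direction in which the jaws open and shut (so a half turn about z gives the same grasp; the last joint's range is limited). The gripper opens to 85 mm and grips with 20 to 120 N. Pads are 22 mm wide; open, the fingers measure 114 mm over their backs; the gripper's body (76 mm by 85 mm) begins 54 mm behind the grasp point. The pads swing forward as they close: fully open they stand 13 mm farther back than shut.
Start: joints at [-1.149, 0.332, -0.065, 1.46, 0.022, 1.35, -0.088], TCP at [0.269, 0.564, 0.253] pointing down, gripper open.
Joint ranges: [-2.6, 2.6], [-0.5, 2.12], [-1.47, 1.34], [0.16, 2.42], [-1.27, 4.41], [0.06, 2.06], [-2.6, 2.6]. Speed limits (rad/s): [2.22, 2.22, 2.79, 2.79, 3.14, 3.14, 3.14].

## Interface

Orientations are given as a unit quaternion [x, y, z, w].
In Python, from workcell import telemetry, viewer, hand_in, masks_of, manip gives the robot as it stands.
- The arm moves only by the tool jog_arm, never from a script. Its argument "deltas" is a list that holds one entry, the list of rows, each a list of 6 numbers: the shift along the tool's x, y, z each as a share of 20 cm, from -1 to 1, then the turn, a rotation vector about the tool's x, y, z each as a share of 2 pi rad, from -1 to 1. A call has 1 to 12 rows; each row shifts and turns the commanded pose from where the row before left it, along the tool's axes as they then stand; what a row does not reach is not made up. A row lasts 1/10 s, in which the tool goes at most 50 mm and 8.59 degrees, less where a joint would pass 70% of its speed; a pose out of reach is approached as far as the arm can. A call with a number of a shift or a turn outside -1 to 1 is refused whole. A call with a gripper value outside its range is refused whole. "fingers" is the closure, from 0 (fully open) to 1 (shut), set as the call begins (left out, the last holds). The fingers move at their own pace and stop on an object; "newtons" is the grip in N (left out, the last holds). Time passes only in rows, so rows that do not move let the fingers close. It gives the time, the measured TCP pose, the force and the opening at its end, in the units of the state.
- telemetry.get_obs(): the state, without advancing time (a new reading comes with each control period).
- viewer.camera(name): name is "scene" or "top" or "wrist"; returns a dict with "pixels" (384x512x3 uint8, red, green, blue), "fx", "fy", "cx", "cy" (pixels), "k1" (the pictures are not rectified: a ray, as slopes to the right and down, at radius r is drawn at 1 + k1 r^2 times it, then the intrinsics apply), "cam_to_world" (4x4, takes a point from camera to world coordinates). Camera axes: x right, y up, looking along -z (the intrinsics and any distortion apply to the point x, -y, -z); pixel columns grow to the right and rows downward; lengths in m; the calibration is good to about 2 mm. A picture is of the moment at which its call begins. There is no depth.
- hand_in(): hands the job in, once; it reports no verdict.
Trained networks look in the newest picture that a camera, given by its name, has taken for a name from the list of things; names that differ only in an ending like _2 or _b are one class to them, and where a whole thing is asked for, a point or a joint stands for the part that bears it (a point fixed in the world has none). Each returns a list of dicts, best first, with "conf" (0 to 1); they miss things now and then, are a little off and sometimes report something else, mostly with a low value. They report only what shows in the picture. A call takes as long as a camera call. They do not tell look-alikes from the thing itself.
- masks_of(camera, query): "pixels" (384x512 bool, what is visible of it) and "bbox" ([left, top, width, height] in pixels, round what is visible of it).
The state is a dict: "clock": time; "joint_pos": joint angles; "joint_velocities": joint speeds; "tau": joint torques, N m; "position": TCP position; "ee_rot": TCP orientation; "ft_force": force on the tool from outside, world axes, zero at the start; "torque": the same for the moment, N m; "grip_width": opening from 0.0 (shut) to 1.0 (fully open).
Only numpy, scipy, OpenCV 4.12 (cv2) and the standard library are available. Lean on these libraries where they do the work, as an engineer would, in place of code of your own. Each camera call takes 0.05 s, during which the arm holds its last target. There are 200 camera calls.

## Task

The glue under the phone's camera module is setting: first push the phone tray of the lever press fully home until it seats, then take the press pen from the tool stand and press its sprung tip gently on the marked round pad of the module, pen upright, with the tip pushed in about half-way. Finish while still holding the pen there, gripped and pressing; do not put it down or let go. Leave everything else in its place.

Things in the scene. Friction and masses are not known exactly. Their poses are not given: they have to be found in the camera images.
- tray (a joint): phone tray of the steel lever press, a drawer that slides level out of the press towards the press's own -x; value = how far it stands open in m (0 = fully home, at most 0.075). It drags with about 1 N; over the last 11 to 5 mm a spring detent resists with up to about 6 N, then draws it in the last 4 mm with a click to its hard stop at 0 (a 10 to 14 N push seats it surely)
- tray_front (a point): middle of the outer face of the tray's front plate (plate 110 wide, 40 high, 8 thick, its top edge about 20 above this point, its lower edge 20 below; nothing stands in front of it). Its x axis points the way the tray goes home, z is up; the tray turns with the press, which is fixed
- module: grey phone camera module, a plate 42 x 38 x 6 glued in the phone that lies in the tray, near the tray's front; it moves with the tray and gives about 1 mm at 4 N on its soft glue. Two raised lens rings (15 across, 1.5 high) stand in its +y half. Origin at the centre of its underside
- spot (a point): the marked spot on the module: centre of the top face of a raised round pad, 16 across, 1.5 high, edged with a thin dark ring and with a dot in the middle, in the module's -y half beside the two lenses. Level, facing up. The press's head and column (up to 140 above the base's underside; the lever's ball 205) stand only behind it, the nearest (the round rubber head) 85 mm or more away in +x when the tray is home
- pen_grip (a point): centre of the barrel of the press pen: upright round metal barrel 16 across and 74 long (37 above and below this point), the thickest of the three tools in the stand. Under the barrel a collar 24 across and 6 thick (underside 45 below this point) hangs on the stand's top; under that a sleeve 13 across, 30 long, and the sprung tip. z runs up the pen. Mass about 70 g
- pen_end (a point): end face of the pen's sprung tip, a white pad 8 across, on the pen's axis, 90 below pen_grip when not pushed in. z as the pen
- pen_tip (a joint): how far the pen's sprung tip is pushed in, m: 0 = fully out, 0.010 = bottomed. The spring pushes with 1 N at 0 rising to 5 N at 0.010 (3 N at half-way)
- stand: fixed wooden tool stand, 60 (x) x 170 (y) x 60 high, three upright through holes 17 across in a row along its y axis, 55 apart; each holds one tool, which is which varies. Origin at the centre of its underside. A gripper has room if its fingers close along the stand's x axis. Lift a tool 50 straight up to clear the hole
- suction_cup: pale silicone suction cup, 48 across, 34 high, standing on the mat; a bystander, origin at the centre of its underside
- tin: round stainless parts tin, lid closed, 70 across, 34 high; a bystander, origin at the centre of its underside
- tape: roll of tape lying flat, 72 across, 18 high; a bystander, origin at the centre of its underside
- bottle: small white bottle, 36 across, 85 high; a bystander, origin at the centre of its underside
- dish: open grey four-part dish, 90 x 110, 18 high; a bystander, origin at the centre of its underside
- spudger: black spudger: a flat upright blade (13 x 6, reaching 85 above its collar) hanging in another hole of the stand by a collar like the pen's; origin at the underside of its collar; a bystander
- driver: slim steel precision screwdriver (shaft 9 across with an 18 wide swivel cap, reaching 68 above its collar) in the remaining hole of the stand; origin at the underside of its collar; a bystander
- pen: the press pen as a whole (see pen_grip); origin on its axis at the underside of its collar, 45 below pen_grip
Things that resemble listed ones, but are neither listed nor needed, are in the scene too. Leave any red or turquoise look-alike of the pen alone.

How it is judged:
On the way, in this order (a step that is already met when the one before it is completed fails the run):
1. the tray is pushed home and seated (value of joint tray below 0.0025 m), for 0.2 s.
2. the pen is drawn clear of the stand in the fingers (contact force between the fingers and pen above 2 N and z of pen_end in the frame of stand above 0.06 m), for 0.1 s.
At the end, for the whole second after the job is handed in: The tray is home (within 2.5 mm); the gripper holds the pen, clear of the stand, upright within 8 degrees, its tip's centre within 5 mm of the middle of the marked pad and pressing on the module with the tip pushed in 1.5 to 8.8 mm (0.8 to 8 N), still so through the last second (value of joint tray below 0.0025 m and value of joint pen_tip between 0.0015 and 0.0088 m and contact force between pen and module between 0.8 and 8 N and horizontal distance between pen_end and spot below 0.005 m and angle between pen_grip's own z axis and vertical below 0.14 rad and contact force between the fingers and pen above 2 N and contact force between pen and stand below 0.05 N); the arm keeps its last pose, push and grip.
It fails at once if the pen is pressed hard on the module (over 12 N) (contact force between pen and module above 12 N).
It fails at once if a bystander is shifted by more than 25 mm (distance of any of suction_cup, tin, tape, bottle, dish, spudger, driver from where it was at the start of the episode above 0.025 m).
It also fails if it takes over 51 s, if anything falls off the work surface, if the arm or the gripper's body presses on something with over 40 N, if the wrist force passes 120 N, or if a joint passes its speed limit or range.

## Working session

There is one attempt and no reset: what is moved stays moved. The work goes in short steps, Python scripts to look and compute and a tool call to move; the robot and the scene stay as the last step left them, time stands still between calls to the robot, and variables do not carry over. Pictures are saved under pics/ and viewed, about 8 in all and at most 12, crops included, and the job is handed in when it is done.

Besides the shell and the picture viewer there is one more tool, called after "Call:" by a JSON object that holds its "op" and its "data", one argument or row to a line. jog_arm: Moves the arm, as the interface text tells. Its arguments: {"type":"object","properties":{"deltas":{"type":"array","items":{"type":"array","items":{"type":"array","items":{"type":"number","minimum":-1,"maximum":1}}}},"fingers":{"type":"number"},"newtons":{"type":"number"}},"required":["deltas"]}

```bash
mkdir -p pics
cat > h.py <<'E'
import numpy as np, cv2
from workcell import telemetry, viewer, masks_of, manip
def snap(n,f=None):
    c=viewer.camera(n)
    if f: cv2.imwrite('pics/'+f,c['pixels'][:,:,::-1])
    return c
def ray(c,u,v):
    K=np.array([[c['fx'],0,c['cx']],[0,c['fy'],c['cy']],[0,0,1.]])
    p=cv2.undistortPoints(np.array([[[u,v]]],float),K,np.array([c['k1'],0,0,0.]))[0,0]
    T=np.array(c['cam_to_world']); d=T[:3,:3]@np.array([p[0],-p[1],-1]); return T[:3,3],d
def atz(c,u,v,z):
    o,d=ray(c,u,v); return o+d*(z-o[2])/d[2]
def proj(c,P):
    T=np.array(c['cam_to_world']); q=T[:3,:3].T@(np.array(P)-T[:3,3]); x,y=q[0]/-q[2],-q[1]/-q[2]
    s=1+c['k1']*(x*x+y*y); return np.array([c['fx']*x*s+c['cx'],c['fy']*y*s+c['cy']])
def tri(obs):
    A=np.zeros((3,3));b=np.zeros(3)
    for c,u,v in obs:
        o,d=ray(c,u,v);d=d/np.linalg.norm(d);M=np.eye(3)-np.outer(d,d);A+=M;b+=M@o
    return np.linalg.solve(A,b)
E
python3 - <<'E'
from h import *
s=snap('scene','s1.png');t=snap('top','t1.png')
cv2.imwrite('pics/a.png',np.hstack([cv2.resize(x['pixels'][:,:,::-1],(400,300)) for x in (s,t)]))
for n,c in (('scene',s),('top',t)):
    print(n,np.round(c['cam_to_world'],3).tolist(),c['fx'],c['k1'])
    for q in ['tray_front','module','spot','pen_grip','pen','stand','spudger','driver','tray']:
        for m in masks_of(n,q)[:3]:
            y,x=np.nonzero(m['pixels']); print(q,round(m['conf'],2),m['bbox'],round(x.mean(),1),round(y.mean(),1))
o=telemetry.get_obs();print(o)
print(manip.nose_length)
E
```

```text
scene [[0.469, -0.526, 0.709, 1.373], [0.883, 0.292, -0.367, -0.395], [-0.014, 0.799, 0.601, 0.791], [0.0, 0.0, 0.0, 1.0]] 496.898298703078 -0.15899174674669742
tray_front 0.84 [272.0, 175.3, 64.6, 66.1] 303.8 207.4
module 0.43 [289.3, 193.2, 17.5, 6.0] 296.6 195.7
spot 0.71 [284.5, 192.4, 21.8, 13.1] 295.3 195.4
spot 0.63 [148.0, 279.9, 22.4, 36.8] 157.6 300.4
pen_grip 0.86 [167.0, 180.6, 11.6, 39.4] 173.8 196.1
pen_grip 0.81 [102.8, 245.6, 16.4, 41.5] 113.1 266.4
pen_grip 0.76 [194.3, 173.5, 11.3, 45.1] 202.1 194.1
pen 0.73 [201.3, 175.1, 5.3, 41.9] 202.3 195.4
pen 0.71 [170.2, 175.7, 10.2, 45.1] 173.7 196.4
pen 0.65 [163.4, 201.2, 15.8, 36.0] 169.8 219.5
stand 0.89 [131.7, 212.1, 80.8, 65.8] 172.7 244.8
spudger 0.72 [139.1, 213.9, 18.4, 30.4] 147.7 232.6
spudger 0.46 [285.4, 191.7, 19.9, 12.1] 295.7 195.4
driver 0.71 [185.1, 195.4, 15.5, 34.8] 190.6 212.3
tray 0.89 [266.6, 175.1, 71.0, 64.9] 303.5 206.9
top [[0.005, 0.995, -0.096, 0.453], [-1.0, 0.003, -0.018, 0.033], [-0.017, 0.096, 0.995, 1.221], [0.0, 0.0, 0.0, 1.0]] 374.4215557145596 -0.0333551716822738
tray_front 0.7 [210.0, 
[... 670 characters left out ...]
'clock': 1.0, 'joint_pos': array([-1.14858333,  0.33221847, -0.06468629,  1.4600703 ,  0.0216385 ,
        1.34988563, -0.08851374]), 'joint_velocities': array([-0.00031698,  0.00080494,  0.00204119,  0.00012517,  0.00064055,
       -0.00038893, -0.0001087 ]), 'tau': array([ 2.14345509e-04, -6.25214338e+01,  4.93687147e-02, -3.91833758e+01,
        1.65835622e-02,  1.86668607e-03,  3.73101869e-06]), 'position': array([0.26894791, 0.56421537, 0.25334016]), 'ee_rot': array([2.20585117e-01, 9.75367727e-01, 5.40774277e-05, 2.21201115e-05]), 'ft_force': array([-0.11146526,  0.69739653, -0.26258968]), 'torque': array([ 0.02109794, -0.0323966 ,  0.02582645]), 'grip_width': 1.0006739489009961}
0.022
```

View pics/t1.png

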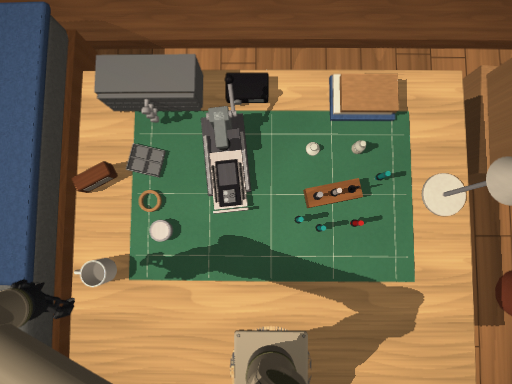

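View pics/s1.png

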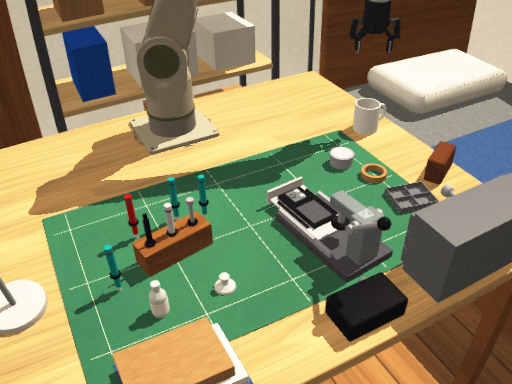

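Top view: press near (228,165), tray front at (229,209), stand at (335,193) with tools at (319,196), (335,191) and (352,188). Red and turquoise look-alikes stand outside the stand. In the scene view the tools are black at (148,232), grey at (170,218) and slim grey at (191,212). I'll confirm with a crop.

Run:
```python
from h import *
s=cv2.imread('pics/s1.png');t=cv2.imread('pics/t1.png')
a=cv2.resize(s[185:285,125:225],(400,400),interpolation=cv2.INTER_CUBIC)
b=cv2.resize(t[140:220,200:260],(300,400),interpolation=cv2.INTER_CUBIC)
d=cv2.resize(s[165:245,255:345],(450,400),interpolation=cv2.INTER_CUBIC)
e=cv2.resize(t[170:210,295:375],(350,175),interpolation=cv2.INTER_CUBIC)
im=np.zeros((600,800,3),np.uint8); im[:350,:350]=cv2.resize(a,(350,350)); im[:400,350:650]=b;im[360:535,:350]=e
cv2.imwrite('pics/b.png',im[:540,:650]);cv2.imwrite('pics/c.png',cv2.resize(d,(675,600)))
c=snap('top')
for u,v,z in [(319,196,.15),(335,191,.15),(352,188,.15),(229,209,.05),(229,196,.05),(335,193,.06)]: print(u,v,atz(c,u,v,z).round(3))
```

```text
319 196 [ 0.533 -0.135  0.15 ]
335 191 [ 0.547 -0.181  0.15 ]
352 188 [ 0.556 -0.23   0.15 ]
229 209 [0.498 0.131 0.05 ]
229 196 [0.539 0.131 0.05 ]
335 193 [ 0.549 -0.199  0.06 ]
```

View pics/b.png

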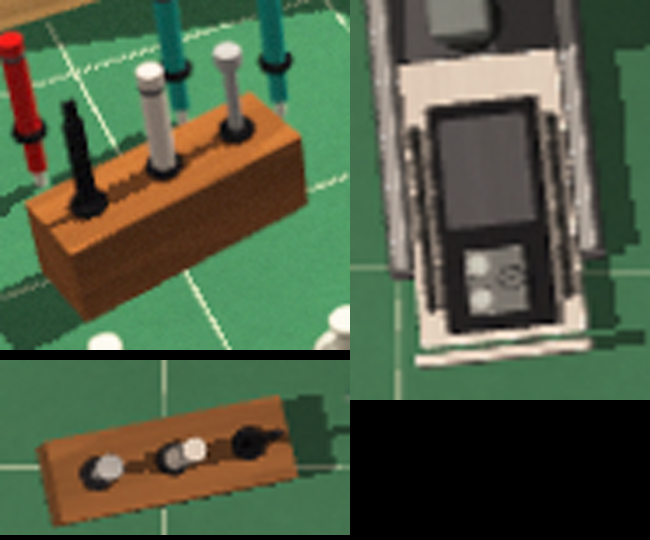

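View pics/c.png

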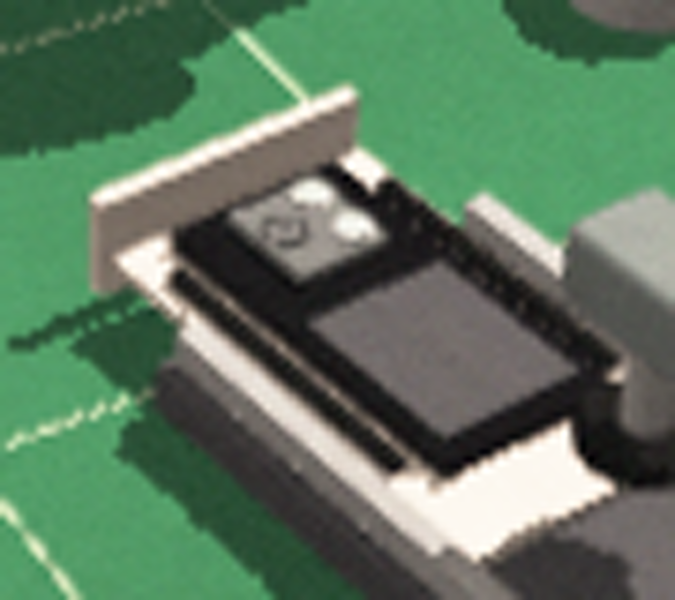

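Three tools are in the stand. The black blade at scene (148,232) is the spudger, the slim shaft with a wide cap at (191,212) is the driver, and the thick pale barrel in the middle at (170,218) is the pen. The tray plate and module are clearly visible. The lenses are on the left (+y) and the ringed pad on the right (-y).

Run:
```python
from h import *
s=snap('scene');t=snap('top')
L=tri([(s,301.7,176.3),(t,213.4,212.5)]);R=tri([(s,267.3,190.7),(t,248,209.7)])
print('plate L R',L,R,np.linalg.norm(L-R)); d=(L-R)[:2]; d/=np.linalg.norm(d)
psi=np.arctan2(-d[0],d[1]); print('yaw',psi,np.degrees(psi),'mid',(L+R)/2)
sp=tri([(s,255+287/7.5,165+232/7.5),(t,200+(512-350)/5,140+276/5)]); print('spot',sp)
pt=tri([(s,125+150/3.5,185+70/3.5),(t,295+195/4.375,170+88/4.375)]); print('pen top',pt)
pc=tri([(s,125+164/3.5,185+170/3.5),(t,295+172/4.375,170+98/4.375)]); print('pen collar',pc)
# stand top corners from top crop
C=[atz(t,295+x/4.375,170+(y-360)/4.375,.06) for x,y in [(40,447),(280,397),(298,475),(58,523)]]
C=np.array(C)[:,:2];print(C.round(3).tolist(),C.mean(0))
e=C[0]-C[1]+C[3]-C[2];print('stand yaw',np.degrees(np.arctan2(-e[0],e[1])),np.linalg.norm(e)/2,np.linalg.norm(C[0]-C[3]))
R=np.array(telemetry.get_obs()['ee_rot']);from scipy.spatial.transform import Rotation as Ro;print(Ro.from_quat(R).as_matrix().round(4))
```

```text
plate L R [0.48808894 0.18183996 0.04622088] [0.49771677 0.07398717 0.04526557] 0.10828587956788818
yaw 0.08903233396379527 5.101176976324725 mid [0.49290286 0.12791357 0.04574323]
spot [0.54323343 0.12317853 0.0409323 ]
pen top [ 0.55130032 -0.19395723  0.14076457]
pen collar [ 0.55124398 -0.19508357  0.05997714]
[[0.558, -0.103], [0.594, -0.275], [0.539, -0.286], [0.504, -0.116]] [ 0.54884718 -0.19493982]
stand yaw 11.739372207794789 0.1744112566537429 0.055310728794400174
[[-9.027e-01  4.303e-01  0.000e+00]
 [ 4.303e-01  9.027e-01  1.000e-04]
 [ 0.000e+00  1.000e-04 -1.000e+00]]
```

Call:
{"op": "jog_arm", "data": {
  "deltas": [
    [[-0.146,-0.134,0,0,0,0],[-0.146,-0.134,0,0,0,0],[-0.146,-0.134,0,0,0,0],[-0.146,-0.134,0,0,0,0],[-0.146,-0.134,0,0,0,0],[-0.146,-0.134,0,0,0,0],[-0.146,-0.134,0,0,0,0],[-0.146,-0.134,0,0,0,0],[-0.146,-0.134,0,0,0,0],[-0.146,-0.134,0,0,0,0],[-0.146,-0.134,0,0,0,0],[-0.146,-0.134,0,0,0,0]]
  ],
  "fingers": 1,
  "newtons": 30
}}

```text
clock: 2.35
position: [0.4472, 0.1215, 0.2536]
ee_rot: [0.221, 0.975, 0.0, 0.0]
ft_force: [0.2, 0.3, 0.0]
grip_width: 0.002
```

Call:
{"op": "jog_arm", "data": {
  "deltas": [
    [[0,0,0,0,0,-0.02125],[0,0,0,0,0,-0.02125],[0,0,0,0,0,-0.02125],[0,0,0,0,0,-0.02125],[0,0,0,0,0,0]]
  ]
}}

```text
clock: 2.85
position: [0.4468, 0.1231, 0.2534]
ee_rot: [-0.046, 0.999, 0.0, 0.0]
ft_force: [0.3, -1.1, -0.0]
grip_width: 0.001
```

```bash
cat >> h.py <<'E'
from scipy.spatial.transform import Rotation as Ro
def go(P,yang=None):
    "shares to world point P with tool y at angle yang deg, tool down"
    o=telemetry.get_obs();R=Ro.from_quat(o['ee_rot']);p=np.array(o['position'])
    print('t',round(o['clock'],2),'p',p.round(4),'yang',np.degrees(np.arctan2(*R.as_matrix()[[1,0],1])).round(2),'tilt',R.as_matrix()[:,2].round(4),'F',np.round(o['ft_force'],2),'w',round(o['grip_width'],3))
    print(' shift shares',(R.inv().apply(np.array(P)-p)/.2).round(4))
    if yang is not None:
        a=np.radians(yang);y=np.array([np.cos(a),np.sin(a),0]);z=np.array([0,0,-1.]);G=Ro.from_matrix(np.c_[np.cross(y,z),y,z])
        print(' turn shares',((R.inv()*G).as_rotvec()/2/np.pi).round(4))
E
python3 -c "
from h import *
go([.447,.124,.037],95.1)"
```

```text
t 2.85 p [0.4468 0.1231 0.2534] yang 95.24 tilt [ 2.e-04  3.e-04 -1.e+00] F [ 0.28 -1.11 -0.01] w 0.001
 shift shares [-1.0000e-03  4.0000e-03  1.0821e+00]
 turn shares [0.     0.     0.0004]
```

Call:
{"op": "jog_arm", "data": {
  "deltas": [
    [[0,0,0.2,0,0,0],[0,0,0.2,0,0,0],[0,0,0.2,0,0,0],[0,0,0.2,0,0,0],[0,0,0.2,0,0,0],[0,0,0.08,0,0,0],[0,0,0,0,0,0]]
  ]
}}

```text
clock: 3.55
position: [0.4452, 0.1225, 0.0352]
ee_rot: [-0.043, 0.999, -0.001, -0.002]
ft_force: [-0.0, -0.4, 0.7]
grip_width: -0.0
```

Call:
{"op": "jog_arm", "data": {
  "deltas": [
    [[-0.05,0,0,0,0,0],[-0.05,0,0,0,0,0],[-0.05,0,0,0,0,0],[-0.04,0,0,0,0,0],[-0.04,0,0,0,0,0],[0,0,0,0,0,0]]
  ]
}}

```text
clock: 4.15
position: [0.4939, 0.1273, 0.0375]
ee_rot: [-0.044, 0.999, 0.0, 0.001]
ft_force: [-0.7, -0.7, -0.4]
grip_width: 0.001
```

Run:
```python
from h import *
go([.493,.128,.037],95.1)
t=snap('top','t2.png');s=snap('scene','s2.png')
a=cv2.resize(cv2.imread('pics/t2.png')[90:220,190:270],(370,600),interpolation=cv2.INTER_CUBIC)
b=cv2.resize(cv2.imread('pics/s2.png')[150:280,255:345],(415,600),interpolation=cv2.INTER_CUBIC)
cv2.imwrite('pics/d.png',np.hstack([a,b]))
```

```text
t 4.15 p [0.4939 0.1273 0.0375] yang 95.1 tilt [ 1.1e-03  1.0e-04 -1.0e+00] F [-0.68 -0.69 -0.43] w 0.001
 shift shares [0.0043 0.0037 0.0027]
 turn shares [ 0.      0.0002 -0.    ]
```

View pics/d.png

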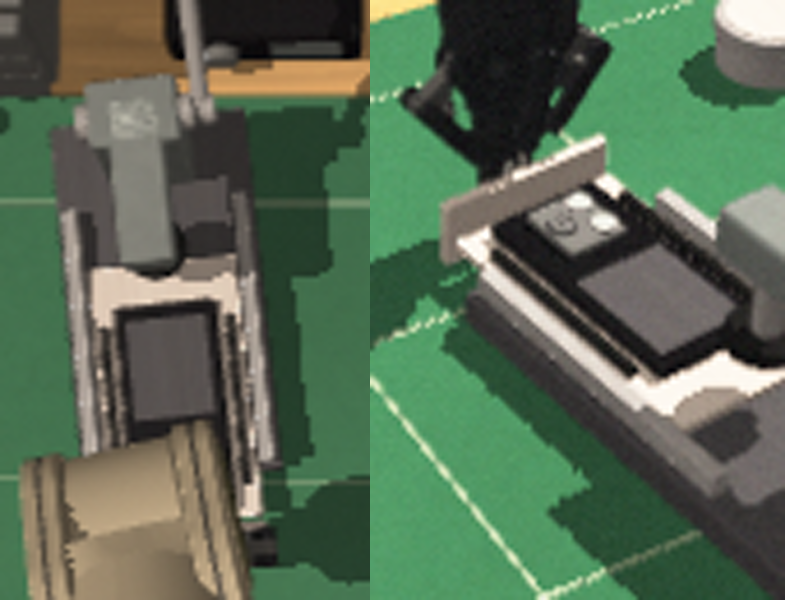

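The fingers rest on the plate's middle and the tray is moving, with a drag of about 1 N. I'll keep pushing.

Call:
{"op": "jog_arm", "data": {
  "deltas": [
    [[-0.03,0,0,0,0,0],[-0.03,0,0,0,0,0],[-0.03,0,0,0,0,0],[-0.02,0,0,0,0,0],[0,0,0,0,0,0]]
  ]
}}

```text
clock: 4.75
position: [0.5155, 0.1293, 0.0374]
ee_rot: [-0.045, 0.999, 0.0, 0.0]
ft_force: [-0.4, 0.5, 0.1]
grip_width: 0.0
```

Call:
{"op": "jog_arm", "data": {
  "deltas": [
    [[-0.02,0,0,0,0,0],[-0.02,0,0,0,0,0],[0,0,0,0,0,0]]
  ]
}}

```text
clock: 5.05
position: [0.5232, 0.1299, 0.0374]
ee_rot: [-0.045, 0.999, 0.0, 0.0]
ft_force: [0.8, -0.2, 0.1]
grip_width: 0.001
```

Call:
{"op": "jog_arm", "data": {
  "deltas": [
    [[-0.015,0,0,0,0,0],[-0.015,0,0,0,0,0],[0,0,0,0,0,0]]
  ]
}}

```text
clock: 5.35
position: [0.5289, 0.1305, 0.0373]
ee_rot: [-0.045, 0.999, 0.0, 0.0]
ft_force: [-0.4, 0.4, -0.4]
grip_width: -0.001
```

Call:
{"op": "jog_arm", "data": {
  "deltas": [
    [[-0.015,0,0,0,0,0],[-0.015,0,0,0,0,0],[0,0,0,0,0,0]]
  ]
}}

```text
clock: 5.65
position: [0.5346, 0.131, 0.0372]
ee_rot: [-0.045, 0.999, 0.0, -0.0]
ft_force: [-2.1, 1.0, 1.0]
grip_width: -0.0
```

Call:
{"op": "jog_arm", "data": {
  "deltas": [
    [[-0.015,0,0,0,0,0],[-0.01,0,0,0,0,0],[0,0,0,0,0,0]]
  ]
}}

```text
clock: 5.95
position: [0.5348, 0.1312, 0.0364]
ee_rot: [-0.045, 0.999, -0.0, -0.005]
ft_force: [-24.6, -1.9, 18.2]
grip_width: -0.0
```

Run:
```python
from h import *
go([.493,.128,.037],95.1)
s=snap('scene','s3.png')
b=cv2.resize(cv2.imread('pics/s3.png')[150:280,255:345],(415,600),interpolation=cv2.INTER_CUBIC)
cv2.imwrite('pics/e.png',b)
```

```text
t 5.95 p [0.5348 0.1312 0.0364] yang 95.15 tilt [-0.0106 -0.0012 -0.9999] F [-24.57  -1.94  18.2 ] w -0.0
 shift shares [ 0.2097  0.003  -0.0007]
 turn shares [-0.     -0.0017  0.0001]
```

View pics/e.png

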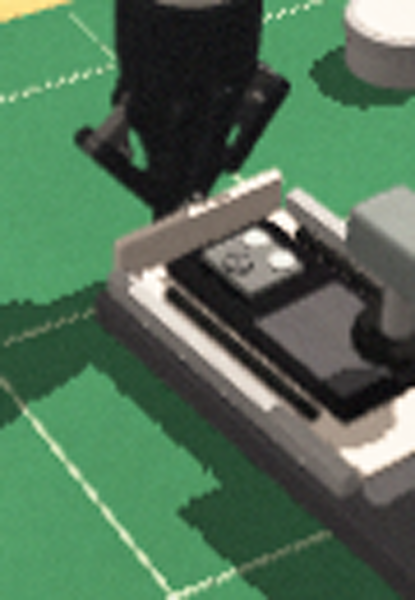

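It hit a hard stop: no motion over the last 5 mm commanded, at 25 N, and the plate is flush with the rails. I'll back off, lift and check the plate.

Call:
{"op": "jog_arm", "data": {
  "deltas": [
    [[0,0,0,0,0,0],[0.05,0,0,0,0,0],[0.1,0,0,0,0,0],[0.05,0,-0.15,0,0,0],[0,0,-0.22,0,0,0],[0,0,-0.22,0,0,0],[0,0,-0.22,0,0,0],[0,0,-0.22,0,0,0],[0,0,-0.05,0,0,0]]
  ],
  "fingers": 0
}}

```text
clock: 6.9
position: [0.5019, 0.1285, 0.2589]
ee_rot: [-0.044, 0.999, 0.002, 0.004]
ft_force: [1.3, 0.1, -0.5]
grip_width: 0.999
```

Run:
```python
from h import *
go([.551,-.1945,.25],11.7)
```

```text
t 6.9 p [0.5019 0.1285 0.2589] yang 95.1 tilt [ 0.0083  0.004  -1.    ] F [ 1.27  0.15 -0.48] w 0.999
 shift shares [-0.1007 -1.6305  0.04  ]
 turn shares [0.0014 0.0007 0.2317]
```

Call:
{"op": "jog_arm", "data": {
  "deltas": [
    [[-0.0126,-0.204,0,0,0,0],[-0.0126,-0.204,0,0,0,0],[-0.0126,-0.204,0,0,0,0],[-0.0126,-0.204,0,0,0,0],[-0.0126,-0.204,0,0,0,0],[-0.0126,-0.204,0,0,0,0],[-0.0126,-0.204,0,0,0,0],[-0.0126,-0.204,0,0,0,0]]
  ]
}}

```text
clock: 7.7
position: [0.5492, -0.1971, 0.2532]
ee_rot: [-0.045, 0.999, -0.0, 0.001]
ft_force: [0.6, -0.0, 0.2]
grip_width: 0.999
```

Call:
{"op": "jog_arm", "data": {
  "deltas": [
    [[0,0,0,0,0,0.02106],[0,0,0,0,0,0.02106],[0,0,0,0,0,0.02106],[0,0,0,0,0,0.02106],[0,0,0,0,0,0.02106],[0,0,0,0,0,0.02106],[0,0,0,0,0,0.02106],[0,0,0,0,0,0.02106],[0,0,0,0,0,0.02106],[0,0,0,0,0,0.02106],[0,0,0,0,0,0.02106],[0,0,0,0,0,0]]
  ]
}}

```text
clock: 8.9
position: [0.549, -0.1954, 0.2531]
ee_rot: [0.632, 0.775, -0.0, 0.0]
ft_force: [-0.6, 0.2, 0.2]
grip_width: 1.004
```

Run:
```python
from h import *
w=snap('wrist','w1.png');t=snap('top','t4.png');s=snap('scene','s4.png')
go([.551,-.1945,.115],11.7)
print('pred pen top/collar in wrist',proj(w,[.551,-.1945,.142]),proj(w,[.551,-.1945,.066]), np.round(w['cam_to_world'],3).tolist())
W=cv2.imread('pics/w1.png')
a=cv2.resize(cv2.imread('pics/t4.png')[140:220,200:260],(225,300),interpolation=cv2.INTER_CUBIC)
b=cv2.resize(cv2.imread('pics/s4.png')[165:245,265:345],(288,300),interpolation=cv2.INTER_CUBIC)
im=np.zeros((600,800,3),np.uint8);im[:384,:512]=W;im[:300,512:800]=b;im[300:600,575:800]=a
cv2.imwrite('pics/f.png',im)
```

```text
t 9.05 p [ 0.5489 -0.1954  0.2532] yang 11.94 tilt [ 2.e-04 -1.e-04 -1.e+00] F [ 0.32 -0.49 -0.39] w 1.001
 shift shares [0.0025 0.0109 0.6909]
 turn shares [0.     0.     0.0007]
pred pen top/collar in wrist [258.55333444 198.62656341] [257.8192615  177.35085727] [[0.98, -0.19, -0.065, 0.532], [0.201, 0.93, 0.308, -0.116], [0.002, -0.315, 0.949, 0.373], [0.0, 0.0, 0.0, 1.0]]
```

View pics/f.png

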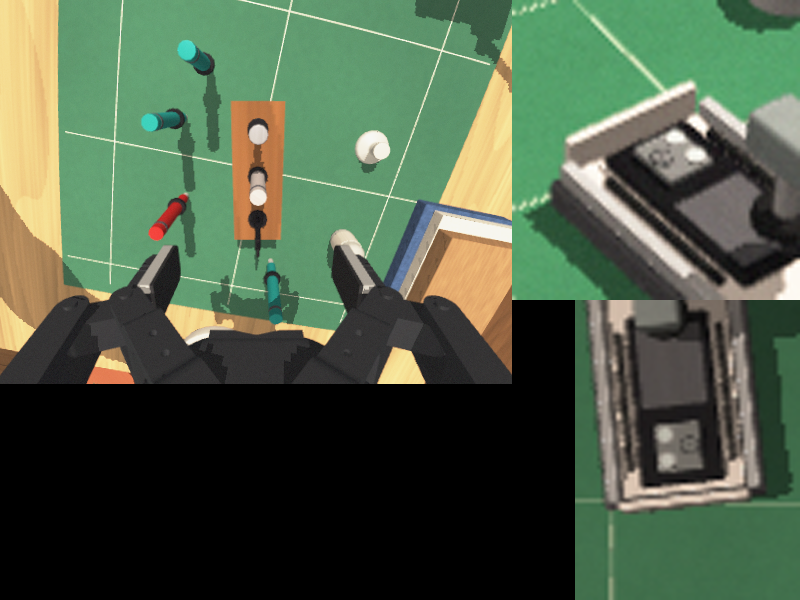

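The tray plate is flush with the rail fronts. In the wrist view the pen's top is at (258,197), against a prediction of (259,199). The pen has the pale thick barrel; the driver is above it and the spudger below it. I'll descend and grip.

Call:
{"op": "jog_arm", "data": {
  "deltas": [
    [[0.0025,0.011,0,0,0,0],[0,0,0.13,0,0,0],[0,0,0.13,0,0,0],[0,0,0.13,0,0,0],[0,0,0.13,0,0,0],[0,0,0.11,0,0,0],[0,0,0.06,0,0,0],[0,0,0,0,0,0],[0,0,0,0,0,0]]
  ]
}}

```text
clock: 9.95
position: [0.5513, -0.1948, 0.1161]
ee_rot: [0.631, 0.776, 0.0, 0.0]
ft_force: [0.0, -0.6, 0.1]
grip_width: 0.998
```

Call:
{"op": "jog_arm", "data": {
  "deltas": [
    [[0,0,0,0,0,0],[0,0,0,0,0,0],[0,0,0,0,0,0],[0,0,0,0,0,0],[0,0,0,0,0,0],[0,0,0,0,0,0],[0,0,0,0,0,0],[0,0,0,0,0,0]]
  ],
  "fingers": 1,
  "newtons": 40
}}

```text
clock: 10.75
position: [0.5509, -0.1946, 0.1155]
ee_rot: [0.631, 0.776, 0.0, 0.0]
ft_force: [-2.0, 1.2, 5.8]
grip_width: 0.176
```

Run:
```python
from h import *
s=snap('scene');t=snap('top')
go([.551,-.1945,.115],11.7)
L=tri([(s,315.3,188.3),(t,209.3,195.5)]);R=tri([(s,280.3,203.9),(t,245.9,192.3)])
print('plate',L,R,(L+R)/2)
print('spot',tri([(s,306.4,208.3),(t,230.1,177.9)]),atz(t,230.1,177.9,.041),atz(s,306.4,208.3,.041))
```

```text
t 10.85 p [ 0.5509 -0.1945  0.1155] yang 11.72 tilt [ 2.e-04  2.e-04 -1.e+00] F [-2.01  0.89  5.38] w 0.172
 shift shares [0.0001 0.0003 0.0027]
 turn shares [ 0.     -0.      0.0001]
plate [0.54066817 0.19395865 0.03766981] [0.55277467 0.08065493 0.03879945] [0.54672142 0.13730679 0.03823463]
spot [0.59781884 0.12963187 0.03779624] [0.5971874  0.12892971 0.041     ] [0.60128153 0.1278822  0.041     ]
```

Call:
{"op": "jog_arm", "data": {
  "deltas": [
    [[0,0,-0.05,0,0,0],[0,0,-0.1,0,0,0],[0,0,-0.1,0,0,0],[0,0,-0.1,0,0,0],[0,0,-0.1,0,0,0],[0,0,-0.1,0,0,0],[0,0,-0.1,0,0,0],[0,0,-0.05,0,0,0],[0,0,0,0,0,0]]
  ]
}}

```text
clock: 11.75
position: [0.5513, -0.1948, 0.2565]
ee_rot: [0.631, 0.776, 0.001, 0.001]
ft_force: [0.3, 0.8, -1.8]
grip_width: 0.175
```

Run:
```python
from h import *
go([.598,.1288,.255],11.7)
```

```text
t 11.75 p [ 0.5513 -0.1948  0.2565] yang 11.72 tilt [ 2.1e-03 -2.0e-04 -1.0e+00] F [ 0.3   0.84 -1.81] w 0.175
 shift shares [1.5369 0.557  0.0078]
 turn shares [0.0003 0.0001 0.    ]
```

Call:
{"op": "jog_arm", "data": {
  "deltas": [
    [[0.154,0.0557,0,0,0,0],[0.154,0.0557,0,0,0,0],[0.154,0.0557,0,0,0,0],[0.154,0.0557,0,0,0,0],[0.154,0.0557,0,0,0,0],[0.154,0.0557,0,0,0,0],[0.154,0.0557,0,0,0,0],[0.154,0.0557,0,0,0,0],[0.154,0.0557,0,0,0,0],[0.154,0.0557,0,0,0,0],[0,0,0,0,0,0]]
  ]
}}

```text
clock: 12.85
position: [0.5966, 0.1359, 0.2532]
ee_rot: [0.628, 0.778, -0.0, -0.001]
ft_force: [-1.2, 0.8, -0.7]
grip_width: 0.172
```

Call:
{"op": "jog_arm", "data": {
  "deltas": [
    [[0,0,0.08,0,0,0],[0,0,0.08,0,0,0],[0,0,0.08,0,0,0],[0,0,0.08,0,0,0],[0,0,0.08,0,0,0],[0,0,0.03,0,0,0],[0,0,0,0,0,0]]
  ]
}}

```text
clock: 13.55
position: [0.5969, 0.1296, 0.1682]
ee_rot: [0.631, 0.776, -0.001, -0.0]
ft_force: [-0.1, 0.4, -0.5]
grip_width: 0.174
```

Run:
```python
from h import *
w=snap('wrist','w2.png');t=snap('top','t5.png');s=snap('scene','s5.png')
go([.598,.1288,.15],11.7)
p=telemetry.get_obs()['position']
print('spot est in wrist',proj(w,[.598,.1288,.041]),'pen end est',proj(w,p-[0,0,.1005]),'in scene',proj(s,[.598,.1288,.041]),proj(s,p-[0,0,.1005]))
W=cv2.imread('pics/w2.png')
b=cv2.resize(cv2.imread('pics/s5.png')[160:235,260:340],(400,375),interpolation=cv2.INTER_CUBIC)
x,y=proj(w,[.598,.1288,.041]).astype(int);x0,y0=min(max(x-50,0),412),min(max(y-50,0),284);print(x0,y0)
a=cv2.resize(W[y0:y0+100,x0:x0+100],(400,400),interpolation=cv2.INTER_CUBIC)
im=np.zeros((400,800,3),np.uint8);im[:,:400]=a;im[:375,400:]=b
cv2.imwrite('pics/g.png',im)
```

```text
t 13.7 p [0.5979 0.1297 0.17  ] yang 11.71 tilt [ 1.1e-03  5.0e-04 -1.0e+00] F [ 0.54  0.14 -0.99] w 0.176
 shift shares [-0.0048 -0.0004  0.1002]
 turn shares [ 0.0002 -0.      0.    ]
spot est in wrist [257.45333526 194.51448031] pen end est [257.68681118 203.85441128] in scene [305.99630162 207.43377638] [306.7963063  197.89771627]
207 144
```

View pics/g.png

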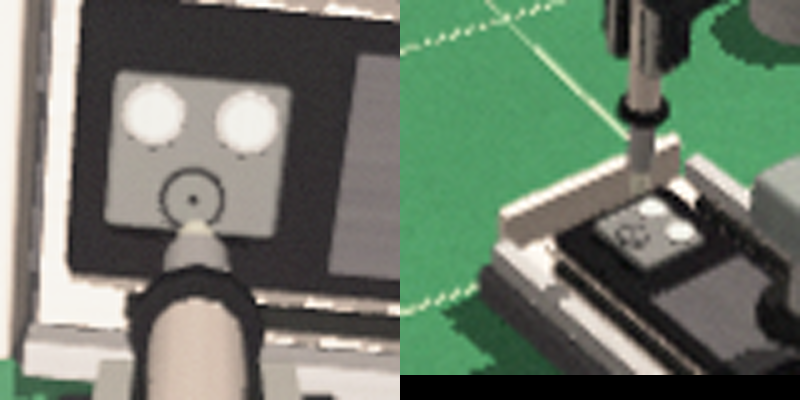

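In the crop the dot is at wrist (255.3,194.0) and the white tip end at about (255.8,201). In the scene view the dot is at (306.2,207.2) and the tip at (307.8,197.6).

Run:
```python
from h import *
w=snap('wrist');s=snap('scene')
S=tri([(w,255.25,194),(s,306.2,207.2)]);P=tri([(w,255.75,201.2),(s,307.8,197.6)])
print('spot',S,'pen',P,'diff',S-P, atz(w,255.25,194,.0395),atz(w,255.75,201.2,.0695))
p=telemetry.get_obs()['position'];go(p+np.r_[(S-P)[:2],0],11.7)
```

```text
spot [0.59751646 0.12911806 0.0414377 ] pen [0.59751617 0.13200334 0.06962979] diff [ 2.87843993e-07 -2.88528668e-03 -2.81920866e-02] [0.59733211 0.12811637 0.0395    ] [0.59707918 0.13142441 0.0695    ]
t 13.8 p [0.5978 0.1298 0.1701] yang 11.72 tilt [ 1.2e-03  6.0e-04 -1.0e+00] F [-0.56  0.28 -0.83] w 0.175
 shift shares [-0.0141 -0.0029 -0.    ]
 turn shares [ 0.0002 -0.0001  0.0001]
```

Call:
{"op": "jog_arm", "data": {
  "deltas": [
    [[-0.01,-0.003,0,0,0,0],[0,0,0.04,0,0,0],[0,0,0.04,0,0,0],[0,0,0.03,0,0,0],[0,0,0.01,0,0,0],[0,0,0,0,0,0],[0,0,0,0,0,0]]
  ]
}}

```text
clock: 14.5
position: [0.5973, 0.1276, 0.1454]
ee_rot: [0.631, 0.776, 0.0, 0.0]
ft_force: [0.4, -0.5, -0.3]
grip_width: 0.175
```

Run:
```python
from h import *
w=snap('wrist','w3.png');s=snap('scene','s6.png')
go([.5975,.1290,.1415],11.7)
W=cv2.imread('pics/w3.png')
b=cv2.resize(cv2.imread('pics/s6.png')[180:230,280:330],(400,400),interpolation=cv2.INTER_CUBIC)
a=cv2.resize(W[165:225,225:285],(400,400),interpolation=cv2.INTER_CUBIC)
cv2.imwrite('pics/i.png',np.hstack([a,b]))
```

```text
t 14.6 p [0.5974 0.1276 0.1456] yang 11.71 tilt [ 5.e-04  2.e-04 -1.e+00] F [ 0.54 -0.2  -0.84] w 0.175
 shift shares [0.0067 0.0019 0.0206]
 turn shares [ 0.0001 -0.      0.    ]
```

View pics/i.png

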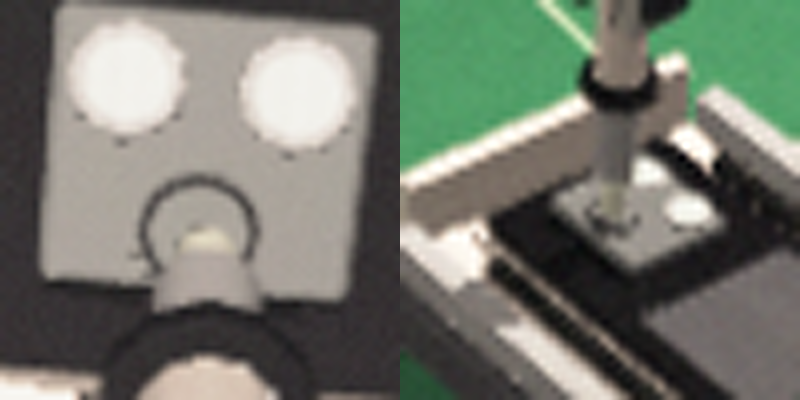

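The ring centre is at about (255,199.5) in the wrist picture. The tip would land about 1.4 mm to the right of and below it, so I'll correct that and descend slowly.

Call:
{"op": "jog_arm", "data": {
  "deltas": [
    [[0.007,-0.0045,0,0,0,0],[0,0,0.01,0,0,0],[0,0,0.01,0,0,0],[0,0,0.005,0,0,0],[0,0,0,0,0,0],[0,0,0,0,0,0]]
  ]
}}

```text
clock: 15.2
position: [0.5961, 0.1289, 0.1404]
ee_rot: [0.631, 0.776, 0.0, -0.0]
ft_force: [0.3, 1.6, 1.3]
grip_width: 0.172
```

Call:
{"op": "jog_arm", "data": {
  "deltas": [
    [[0,0,0.005,0,0,0],[0,0,0.005,0,0,0],[0,0,0,0,0,0],[0,0,0,0,0,0]]
  ]
}}

```text
clock: 15.6
position: [0.5961, 0.1288, 0.1384]
ee_rot: [0.631, 0.776, 0.0, 0.0]
ft_force: [-0.1, 0.1, 1.7]
grip_width: 0.171
```

Call:
{"op": "jog_arm", "data": {
  "deltas": [
    [[0,0,0.005,0,0,0],[0,0,0.005,0,0,0],[0,0,0,0,0,0],[0,0,0,0,0,0]]
  ]
}}

```text
clock: 16.0
position: [0.5961, 0.1289, 0.1364]
ee_rot: [0.631, 0.776, 0.0, 0.0]
ft_force: [-0.3, 0.6, 1.9]
grip_width: 0.174
```

Run:
```python
from h import *
f=[]
for i in range(6): snap('wrist'); f.append(telemetry.get_obs()['ft_force'])
print(np.round(f,2)[:,2],np.mean(f,0)); go([.5975,.129,.1355],11.7)
```

```text
[2.32 2.37 2.33 2.5  1.74 2.23] [-0.08687375  0.67602038  2.24748173]
t 16.3 p [0.5961 0.1288 0.1364] yang 11.71 tilt [ 2.e-04  2.e-04 -1.e+00] F [-0.11  0.94  2.23] w 0.175
 shift shares [-0.0006  0.007   0.0043]
 turn shares [ 0. -0.  0.]
```

The mean Fz is 2.25 N, against about −0.8 N when the pen hung free. That makes about 3 N of contact, which is half-way. One last look.

Run:
```python
from h import *
w=snap('wrist','w4.png');s=snap('scene','s7.png')
b=cv2.resize(cv2.imread('pics/s7.png')[175:225,280:330],(400,400),interpolation=cv2.INTER_CUBIC)
a=cv2.resize(cv2.imread('pics/w4.png')[165:225,225:285],(400,400),interpolation=cv2.INTER_CUBIC)
cv2.imwrite('pics/j.png',np.hstack([a,b]))
```

```text
(no output)
```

View pics/j.png

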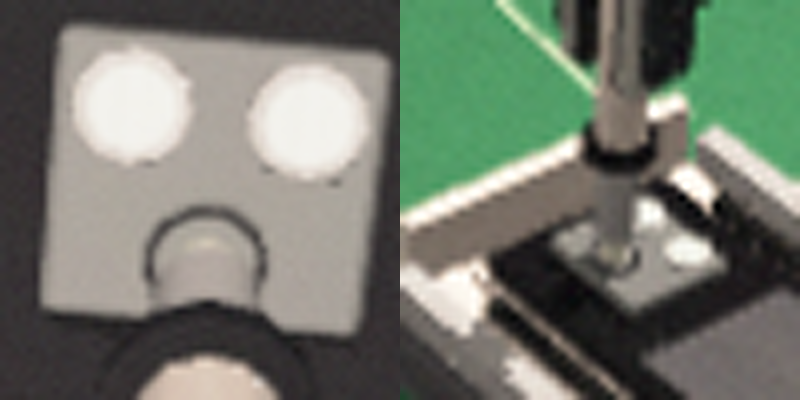

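In the wrist view the tip sits centred in the ring, with both centres near crop (206,262). The pen is upright and the tray plate is home. Handing in.

```bash
python3 -c "
from workcell import hand_in
print(hand_in())"
```

```text
the job is handed in; nothing more can be done
None
```

The tray is home, and the job was handed in at about 16 s with the gripper still holding the pen and pressing it on the marked pad.

- **Tray:** I pushed it with shut fingers until it met a hard stop, with no motion over the last 5 mm commanded. The pictures afterwards show the plate flush with the rail fronts. The last push peaked at about 25 N sideways and 18 N vertical, more than the 10 to 14 N needed but under the 40 N limit. I never saw the detent click in the force readings, which were too sparse to catch it.
- **Pen:** I gripped the middle tool in the stand, the thick pale barrel, at 40 N and lifted it straight out. The finger opening reads about 15 mm for the 16 mm barrel.
- **Pressing:** The force on the tool is 2.25 N, against about −0.8 N with the pen hanging free. That makes about 3 N on the pad, which is half-way in. The push-in depth itself was not measured, only worked out from this force.
- **Position:** In the last wrist picture the tip is centred on the marked ring to about 1 mm. The tool is vertical to within 0.1 degree, and the pen looks upright in the picture.

I saw no sign of having touched any other object, but I did not measure the bystanders again at the end.

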